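# Stack the printer's air filter on its duct base

### The job

Build up the printer's air filter on the duct base, between its four corner rails, one piece at a time from the bottom: first the wire-mesh pre-filter, then the pleated paper filter, then the carbon filter, and last the 60 mm fan (not the small one). Each must lie flat and fully down on the one below, the same way up as it lies now; lower the pieces in rather than letting them drop, and leave everything else on the bench where it is.

Things in the scene. Friction and masses are not known exactly. Their poses are not given: they have to be found in the camera images.
- base: Duct base: flat grey plastic box 104 x 104 x 16 mm fixed on the bench, with a flat duct stub (64 mm wide, 14 mm high) that sticks out 19 mm on its +x side, a dark square grille in the middle of its top and four aluminium corner rails. Origin: centre of the underside, on the bench; z up.
- seat (a point): Centre of the base's flat top, 16 mm above the bench, axes as the base. Around it four L-shaped rails, 2.5 mm thick with legs 13 mm long, bound a 65 x 65 mm square parallel to the box. They are straight up to 42 mm above the seat, then flare out at 30 degrees up to 50 mm (mouth about 74 mm). In the middle of each of the four sides 39 mm is open for the fingers.
- mesh: Wire-mesh pre-filter: grey plastic frame with an open grid of crossed steel wires. 60 x 60 mm square, 8 mm thick, flat sides, about 35 g. Origin: centre of its underside; z up, x and y along its sides; it fits at any quarter turn. When seated, its origin is 16 mm above the base's origin.
- pleat: Pleated filter: brown cardboard frame filled with white paper pleats (parallel ridges). 60 x 60 mm square, 16 mm thick, flat sides, about 40 g. Origin: centre of its underside; z up, x and y along its sides; it fits at any quarter turn. When seated on the mesh, its origin is 24 mm above the base's origin.
- carbon: Carbon filter: bright aluminium frame around a black block with rows of small round cells. 60 x 60 mm square, 12 mm thick, flat sides, about 70 g. Origin: centre of its underside; z up, x and y along its sides; it fits at any quarter turn. When seated on the pleated filter, its origin is 40 mm above the base's origin.
- fan: The 60 mm fan: black square frame, round opening with blades and a hub with a paper disc. 60 x 60 mm square, 25 mm thick, flat sides, about 75 g. Origin: centre of its underside; z up, x and y along its sides; it fits at any quarter turn. When seated on the carbon filter, its origin is 52 mm above the base's origin, so its lowest 6 mm are between the straight rails.
- small_fan: Bystander: a small fan of the same make, 40 x 40 x 20 mm; not part of this filter. Origin: centre of its underside.
- jar: Bystander: small glass jar of screws with a white lid, 47 mm in diameter, 50 mm high. Origin: centre of its underside.
- cane: Bystander: printed candy cane, white hook and striped stem, about 165 x 80 x 10 mm, lying flat at the left (+y) of the work area. Origin: under its middle.
- scraper: Bystander: scraper with a wooden handle, 200 mm long, lying flat at the right (-y) of the work area. Origin: under its middle.
Not all that is in view belongs to the job. Leave any purple or turquoise look-alike of the fan alone.

How it is judged:
On the way, in this order (a step that is already met when the one before it is completed fails the run):
1. the wire-mesh pre-filter lies flat and fully down on the base's seat (horizontal distance between mesh and base below 0.006 m and z of mesh in the frame of base between 0.013 and 0.019 m and angle between mesh's own z axis and vertical below 0.06 rad and linear speed of mesh below 0.02 m/s), for 0.2 s.
2. the pleated filter lies flat and fully down on the wire-mesh pre-filter (all of step 1 and horizontal distance between pleat and base below 0.006 m and z of pleat in the frame of base between 0.021 and 0.027 m and angle between pleat's own z axis and vertical below 0.06 rad and linear speed of pleat below 0.02 m/s), for 0.2 s.
3. the carbon filter lies flat and fully down on the pleated filter (all of step 2 and horizontal distance between carbon and base below 0.006 m and z of carbon in the frame of base between 0.037 and 0.043 m and angle between carbon's own z axis and vertical below 0.06 rad and linear speed of carbon below 0.02 m/s), for 0.2 s.
4. the 60 mm fan lies flat and fully down on the carbon filter (all of step 3 and horizontal distance between fan and base below 0.006 m and z of fan in the frame of base between 0.049 and 0.055 m and angle between fan's own z axis and vertical below 0.06 rad and linear speed of fan below 0.02 m/s), for 0.2 s.
At the end, for the whole second after the job is handed in: Mesh, pleated filter, carbon filter and 60 mm fan lie in this order from the bottom between the rails: each within 6 mm of the base's centre line, its height within 3 mm of fully seated, tilted less than 0.06 rad, right way up, at rest and released (all of step 4 and angular speed of each of mesh, pleat, carbon, fan below 0.1 rad/s); the robot touches nothing.
It fails at once if a bystander (small fan, jar, cane or scraper) is moved more than 20 mm (distance of any of small_fan, jar, cane, scraper from where it was at the start of the episode above 0.02 m).
It fails at once if a piece is dropped into the rails (moves faster than 0.5 m/s there; a fall of up to 10 mm is harmless) ((horizontal distance between mesh and base below 0.03 m and z of mesh in the frame of base below 0.075 m and linear speed of mesh above 0.5 m/s) or (horizontal distance between pleat and base below 0.03 m and z of pleat in the frame of base below 0.075 m and linear speed of pleat above 0.5 m/s) or (horizontal distance between carbon and base below 0.03 m and z of carbon in the frame of base below 0.075 m and linear speed of carbon above 0.5 m/s) or (horizontal distance between fan and base below 0.03 m and z of fan in the frame of base below 0.075 m and linear speed of fan above 0.5 m/s)).
It also fails if it takes over 112 s, if anything falls off the work surface, if the arm or the gripper's body presses on something with over 40 N, if the wrist force passes 120 N, or if a joint passes its speed limit or range.

### The arm

A 6-joint arm with a two-finger parallel gripper is mounted at the origin on the work surface. World frame = base frame: x ahead of the robot, y to its left, z up, the work surface at z = 0. Lengths are in m, angles in rad, forces in N, time in s.
With the tool pointing down it reaches from about 0.225 to 0.875 m from the base axis. Payload 3.4 kg.
Tool frame: the origin (TCP) lies midway between the tips of the shut fingers; the grasp point (between the pads) lies manip.pinch_z behind it (manip.pinch_z is the distance from the TCP to the grasp point, in m); z points along the fingers, y is the line along which they close (so a half turn about z gives the same grasp; the last joint's range is limited). The gripper opens to 85 mm and grips with 20 to 120 N. Pads are 22 mm wide; open, the fingers measure 114 mm over their backs; the gripper's body (76 mm by 85 mm) begins 54 mm behind the grasp point. The pads swing forward as they close: fully open they stand 13 mm farther back than shut.
Start: joints at [1.173, 0.276, 1.505, -0, 1.361, -0.121], TCP at [0.157, 0.553, 0.231] pointing down, gripper open.
Joint ranges: [-2.89, 2.89], [-0.75, 2.08], [0.22, 2.7], [-1.18, 4.32], [0.11, 2.71], [-2.7, 2.7]. Speed limits (rad/s): [2.57, 2.57, 3.14, 3.14, 3.14, 3.14].

### API

Orientations are given as a 3x3 rotation matrix whose columns are the frame's x, y, z axes.
In Python, from bench import manip, inverse_kinematics, imaging, job, current_t, current_joint_positions, current_joint_velocities, current_joint_torque, current_position, current_eef_rot, current_force, current_torque, current_opening, current_finger_force gives the robot as it stands. The module is installed in compiled form; this text tells all that it offers. Calls block until the motion is done:
- manip.goto(position, orientation): joint-space move of the TCP to a pose.
- manip.servo_line(position, velocity=0.15, attitude=None, contact_N=None): straight line of the TCP; attitude=None keeps the orientation; velocity is the mean speed in m/s. With contact_N (N) it stops when the force on the tool has changed by that much, and returns True; else False.
- manip.movej(angles): joint-space move.
- manip.set_gripper(opening): finger opening in m; the grip force is fixed at half the most; returns when the fingers have stopped.
- manip.pause(seconds).
- inverse_kinematics(position, orientation): joint angles nearest the present ones, or None.
- imaging.grab_frame(name): name is "side" or "top" or "wrist"; returns a dict with "pixels" (400x640x3 uint8, red, green, blue), "z_map" (400x640 float32, m along the optical axis (not along the pixel's ray), 0 where there is no reading), "fx", "fy", "cx", "cy" (pixels), "rvec" (rotation vector, rad) and "tvec" (3), from world to camera coordinates, as OpenCV has them. Camera axes: x right, y down, z forward; pixel columns grow to the right and rows downward; lengths in m; the calibration is good to about 2 mm. A picture is of the moment at which its call begins.
A pose or a line that the arm cannot do raises manip.Unreachable and nothing moves.
- job.close_job(): hands the job in; it is judged then, once.
Readings, each from a call of its own:
- current_t(): time.
- current_joint_positions(): joint angles.
- current_joint_velocities(): joint speeds.
- current_joint_torque(): joint torques, N m.
- current_position(): TCP position.
- current_eef_rot(): TCP orientation.
- current_force(): force on the tool from outside, world axes, zero at the start.
- current_torque(): the same for the moment, N m.
- current_opening(): finger opening in m.
- current_finger_force(): force on a finger pad.
Only numpy, scipy, OpenCV 4.12 (cv2) and the standard library are available. Lean on these libraries where they do the work, as an engineer would, in place of code of your own. Each camera call takes 0.05 s, during which the arm holds its last target. There are 200 camera calls.

## Working session

There is one attempt and no reset: what is moved stays moved. The work goes in short steps, each a Python script; the robot and the scene stay as the last script left them, time stands still between calls to the robot, and variables do not carry over. Pictures are saved under pics/ and viewed, at most 14 in all, crops included, and the job is handed in when it is done.

```bash
mkdir -p pics
cat > h.py <<'E'
import numpy as np, cv2
from bench import *
def grab(n,save=None):
    f=imaging.grab_frame(n)
    if save: cv2.imwrite(f'pics/{save}.png',cv2.cvtColor(f['pixels'],cv2.COLOR_RGB2BGR))
    return f
def world(f):
    z=f['z_map'].astype(float); v,u=np.indices(z.shape)
    P=np.stack([(u-f['cx'])/f['fx']*z,(v-f['cy'])/f['fy']*z,z],-1)
    R=cv2.Rodrigues(np.array(f['rvec'],float))[0]
    W=(P-np.array(f['tvec']).ravel())@R
    W[z==0]=np.nan
    return W
E
python3 - <<'E'
from h import *
for n in ['top','side']:
    f=grab(n,n+'0'); np.savez(n+'0.npz',W=world(f),p=f['pixels'])
    R=cv2.Rodrigues(np.array(f['rvec'],float))[0]; print(n,-R.T@np.array(f['tvec']).ravel(),R[2],f['fx'])
print(manip.pinch_z,current_t(),current_eef_rot(),current_opening())
E
```

```text
top [0.29255102 0.00280928 1.26004007] [ 0.19355577 -0.02331709 -0.98081215] 439.3927983647436
side [-0.19401942 -1.12549236  0.89142674] [ 0.44333065  0.71996836 -0.53395084] 470.97691523238854
0.0187 0.1 [[-9.61939352e-01  2.73262339e-01 -6.13714314e-04]
 [ 2.73262968e-01  9.61938199e-01 -1.50060297e-03]
 [ 1.80296963e-04 -1.61119445e-03 -9.99998686e-01]] 0.08583022563053973
```

View pics/top0.png

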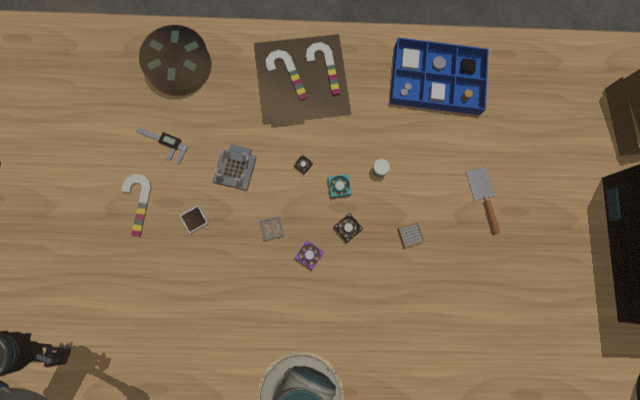

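View pics/side0.png

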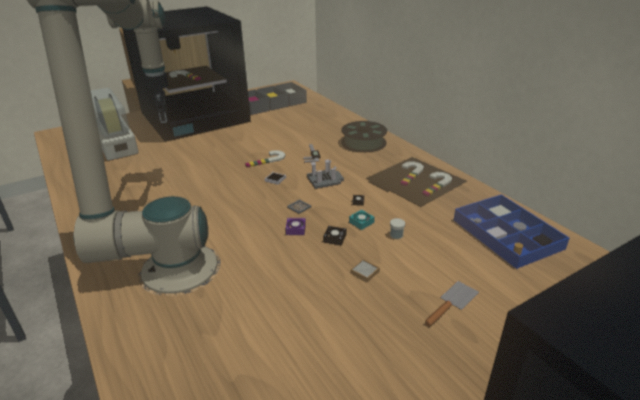

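The top view shows base (235,168), carbon (194,219), mesh (272,229), 60 mm fan (348,228) and pleat (411,235). The small fan is at (303,165), the jar at (381,168), and the purple and turquoise decoys at (309,255) and (340,186).

```bash
cat >> h.py <<'E'
SZ=dict(mesh=.008,pleat=.016,carbon=.012,fan=.025)
def rect(W,c,h,r=.055,tol=.004,ft=0):
    """min-area rect of points near c whose height is about h"""
    d=np.hypot(W[...,0]-c[0],W[...,1]-c[1])
    m=(d<r)&(abs(W[...,2]-h)<tol)
    if ft: return m
    (x,y),(w,l),a=cv2.minAreaRect((W[m][:,:2]*1000).astype(np.float32))
    return np.array([x,y])/1000,(round(w,1),round(l,1)),(a+45)%90-45,m.sum()
E
python3 - <<'E'
from h import *
D=np.load('top0.npz');W=D['W']
for n,(u,v) in dict(base=(235,168),carbon=(194,219),mesh=(272,229),fan=(348,228),pleat=(411,235),small=(303,165),purple=(309,255),turq=(340,186),jar=(381,168)).items():
    p=W[v-3:v+4,u-3:u+4].reshape(-1,3); print(n,np.round(np.nanmedian(p,0),4), 'bench', np.round(np.nanmedian(W[v+25:v+30,u-3:u+4,2]),4))
    c=np.nanmedian(p,0)[:2]
    q=W[...,2]; m=(np.hypot(W[...,0]-c[0],W[...,1]-c[1])<.05)&(q>.005)
    if m.sum()>5:
        r=cv2.minAreaRect((W[m][:,:2]*1000).astype(np.float32)); print('   ',np.round(r[0],1),np.round(r[1],1),r[2],np.round(np.nanpercentile(q[m],[10,50,90]),4))
# try wrist vantage
R=np.diag([-1.,1,-1]); R=np.array([[-1,0,0],[0,1,0],[0,0,-1.]])
t=current_t(); manip.goto([.50,.10,.40],R); print('dt',current_t()-t,current_joint_positions())
f=grab('wrist','w1'); np.savez('w1.npz',W=world(f),p=f['pixels'])
M=cv2.Rodrigues(np.array(f['rvec'],float))[0]; print(-M.T@np.array(f['tvec']).ravel(),M,f['fx'])
E
```

```text
base [0.6219 0.2062 0.0158] bench -0.0011
    [621.6 206.6] [98.1 97.2] 82.06147003173828 [0.0125 0.0161 0.0561]
carbon [0.47   0.3157 0.0096] bench -0.0005
    [465.9 321.8] [61.2 73.1] 33.662166595458984 [0.0068 0.0105 0.0137]
mesh [0.4478 0.0929 0.0005] bench -0.0014
    [452.3  92.6] [71.9 91.6] 8.571417808532715 [0.0056 0.0077 0.0108]
fan [ 0.4529 -0.1238  0.0229] bench -0.0004
    [ 455.1 -114.6] [72.2 74. ] 40.580360412597656 [0.0124 0.0219 0.0262]
pleat [ 0.4387 -0.3066  0.0092] bench -0.0006
    [ 438.3 -307.9] [93.6 72.2] 28.33742332458496 [0.0067 0.0116 0.0164]
small [0.6355 0.0087 0.0163] bench 0.0002
    [635.1  18.3] [61.6 79.9] 67.5606689453125 [0.0072 0.0162 0.0206]
purple [ 0.3743 -0.0145  0.0234] bench -0.0012
    [372.6 -18. ] [87.9 61. ] 55.349239349365234 [0.012  0.0217 0.0263]
turq [ 0.5747 -0.0998  0.0228] bench -0.0016
    [576.5 -98. ] [87.6 63.9] 4.901396751403809 [0.0107 0.0212 0.026 ]
jar [ 0.6242 -0.2149  0.0487] bench -0.0007
    [ 618.7 -214.5] [80.2 82.7] 5.22474479675293 [0.0182 0.0481 0.0519]
dt 2.125 [ 6.19383465e-02  1.27204572e-01  1.29454624e+00  4.41730199e-04
  1.72040754e+00 -1.50976371e+00]
[0.42126594 0.10008924 0.54242054] [[-1.54231547e-03  9.99998634e-01  5.93829411e-04]
 [ 9.52945009e-01  1.28972986e-03  3.03140473e-01]
 [ 3.03139293e-01  1.03342501e-03 -9.52945697e-01]] 308.07305334541905
```

View pics/w1.png

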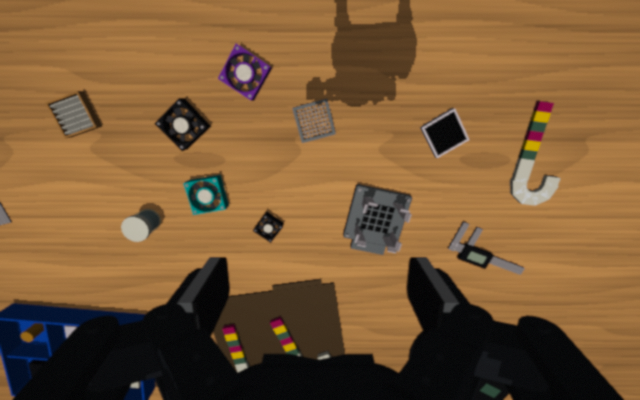

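Wrist picture w1 shows the pieces clearly: pleat (75,114), fan (182,123), mesh (314,120), carbon (445,132) and base (378,218). Next I'll take close views and rectify each to its own top plane.

```bash
cat >> h.py <<'E'
R0=np.array([[-1,0,0],[0,1,0],[0,0,-1.]])
def rectify(f,c,z,half=.065,s=.5):
    """top-down patch at height z; col = -y, row = -x; s mm/px"""
    n=int(2*half*1000/s); i=np.arange(n)
    X=c[0]+half-(i[:,None]+.5)*s/1000+0*i; Y=c[1]+half-(i[None]+.5)*s/1000+0*i[:,None]
    P=np.stack([X,Y,np.full_like(X,z)],-1).reshape(-1,3)
    K=np.array([[f['fx'],0,f['cx']],[0,f['fy'],f['cy']],[0,0,1.]])
    q=cv2.projectPoints(P,np.array(f['rvec'],float),np.array(f['tvec'],float),K,None)[0].reshape(n,n,2).astype(np.float32)
    return cv2.remap(f['pixels'][...,::-1].copy(),q[...,0],q[...,1],cv2.INTER_LINEAR)
def look(c,z=.20): manip.goto([c[0]-.03,c[1],z],R0); return grab('wrist')
E
python3 - <<'E'
from h import *
import pickle
C=dict(base=(.622,.207,.016),carbon=(.469,.319,.012),mesh=(.45,.093,.008),fan=(.454,-.119,.025),pleat=(.439,-.307,.016))
t=current_t(); T=[];F={}
for n in ['pleat','fan','mesh','carbon','base']:
    c=C[n]; F[n]=f=look(c); T.append(rectify(f,c,c[2]))
pickle.dump((C,F),open('F.pkl','wb'))
T.append(rectify(F['base'],C['base'],.066))
cv2.imwrite('pics/m1.png',np.vstack([np.hstack(T[:3]),np.hstack(T[3:])])); print(current_t(),current_t()-t)
E
```

```text
7.5417 5.2667
```

View pics/m1.png

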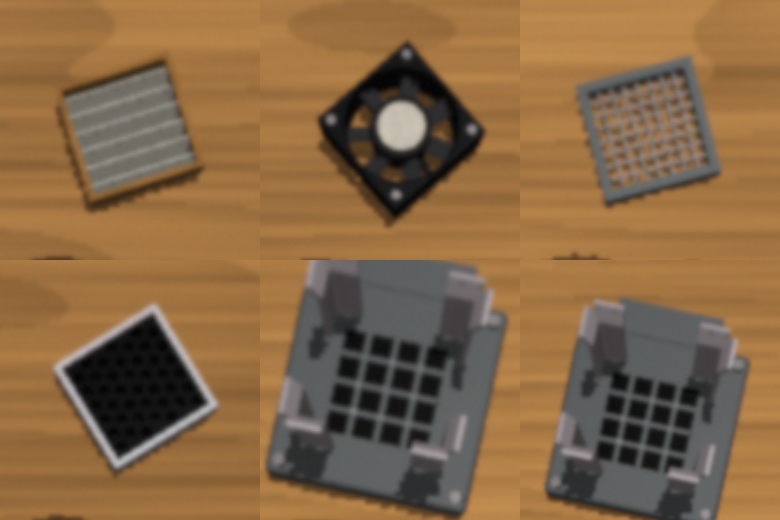

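```bash
cat > fit.py <<'E'
from h import *
import pickle
def px2w(c,u,v,half=.065,s=.5): return np.array([c[0]+half-(v+.5)*s/1000, c[1]+half-(u+.5)*s/1000])
def fitmask(m,c):
    n,lab,st,_=cv2.connectedComponentsWithStats(m.astype(np.uint8)); k=1+np.argmax(st[1:,4]); 
    pts=np.argwhere(lab==k)[:,::-1].astype(np.float32)
    (u,v),wh,a=cv2.minAreaRect(pts); p=px2w(c,u,v)
    return p,np.round(np.array(wh)*.5,1),(-a+45)%90-45,(u,v)   # image angle -> world yaw (mod 90)
E
cat > f1.py <<'E'
from fit import *
C,F=pickle.load(open('F.pkl','rb')); out={};T=[]
for n in C:
    c=C[n]; im=rectify(F[n],c,c[2]); b=im.astype(int); v=b.max(2); s=(v-b.min(2))
    if n=='fan': m=(v<62); m=cv2.morphologyEx(m.astype(np.uint8),cv2.MORPH_OPEN,np.ones((3,3)))
    elif n=='base':
        m=(v<45).astype(np.uint8); m[:,:60]=0; m[:,200:]=0; m[:60]=0; m[200:]=0
        m=cv2.morphologyEx(m,cv2.MORPH_CLOSE,np.ones((7,7)))
    else: m=(s<35) if n!='pleat' else (s<45)&(v>70); 
    p,wh,a,uv=fitmask(m,c); out[n]=(p,a); print(n,np.round(p,4),wh,round(a,2))
    L=60 if n!='base' else 104
    r=cv2.boxPoints((uv,(L*2,L*2),-a)); im=im.copy(); cv2.polylines(im,[np.round(r*8).astype(np.int32)],True,(0,0,255),1,shift=3)
    im[m>0]=im[m>0]//2+np.array([0,100,0],np.uint8); T.append(im)
    if n=='base': 
        z=rectify(F[n],c,c[2]); cv2.polylines(z,[np.round(r*8).astype(np.int32)],True,(0,0,255),1,shift=3)
T.append(z); cv2.imwrite('pics/m2.png',np.vstack([np.hstack(T[:3]),np.hstack(T[3:])]))
E
python3 f1.py
```

```text
base [0.639  0.1826] [11.2 11.7] -11.31
carbon [0.4694 0.3162] [62.5 62. ] 31.7
mesh [0.4496 0.0939] [61.4 60.1] 14.71
fan [ 0.4531 -0.1246] [62.9 62.8] 40.79
pleat [ 0.4401 -0.3069] [51.9 53.4] 17.68
```

View pics/m2.png

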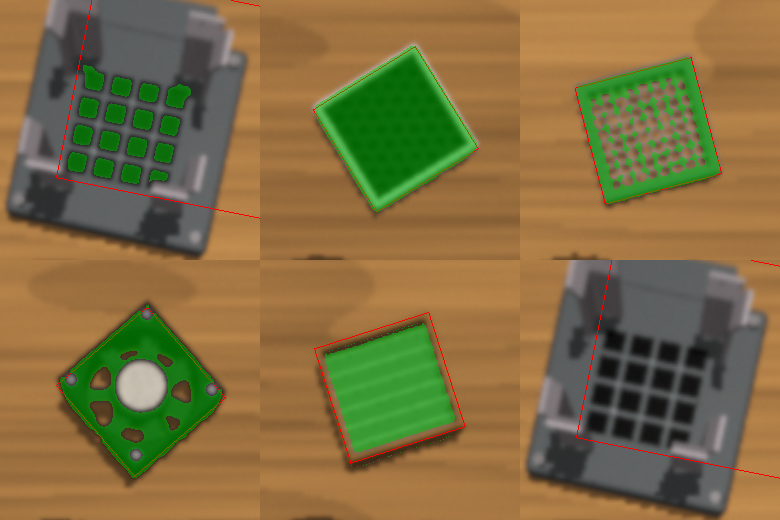

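Carbon and mesh fits are good. The fan mask includes a side face, so I'll take its centre from the screw heads at (147,314), (211,390), (136,455) and (71,379). The base needs a fit over the grille cells.

```bash
cat > f2.py <<'E'
from fit import *
C,F=pickle.load(open('F.pkl','rb'))
c=C['base']; im=rectify(F['base'],c,.016); m=(im.max(2)<45).astype(np.uint8); m[:,:60]=0; m[:,200:]=0; m[:60]=0; m[200:]=0
n,lab,st,ce=cv2.connectedComponentsWithStats(m)
a=np.median(st[1:,4][st[1:,4]>100]); g=ce[1:][abs(st[1:,4]-a)<.12*a]
o=np.array([126.3,129.4]); th=np.radians(12.5); A=27.5*np.array([[np.cos(th),-np.sin(th)],[np.sin(th),np.cos(th)]])
ij=np.round((g-o)@np.linalg.inv(A).T-.5)+.5
M=np.c_[ij,np.ones(len(ij))]; X,res,_,_=np.linalg.lstsq(M,g,rcond=None); 
print(len(g),X,np.abs(M@X-g).max(),ij.tolist()); print('centre',px2w(c,*X[2]),'yaw',-np.degrees([np.arctan2(X[0,1],X[0,0]),np.arctan2(-X[1,0],X[1,1])]))
E
python3 f2.py
```

```text
13 [[ 27.0960872    5.91538743]
 [ -5.90074024  27.15948001]
 [125.88274521 129.93309995]] 0.23950559681617278 [[-0.5, -1.5], [0.5, -1.5], [-1.5, -0.5], [-0.5, -0.5], [0.5, -0.5], [1.5, -0.5], [-1.5, 0.5], [-0.5, 0.5], [0.5, 0.5], [1.5, 0.5], [-1.5, 1.5], [-0.5, 1.5], [0.5, 1.5]]
centre [0.62178345 0.20880863] yaw [-12.31510818 -12.2577341 ]
```

```bash
cat >> h.py <<'E'
B=np.array([.6218,.2088]); BPHI=-12.3
def Rp(d): a=np.radians(d); return np.array([[np.cos(a),-np.sin(a),0],[np.sin(a),np.cos(a),0],[0,0,1]])@R0
def st(s): print(s,'t=%.1f'%current_t(),np.round(current_position(),4),'open %.4f'%current_opening(),'F',np.round(current_force(),1),'ff',np.round(current_finger_force(),1),flush=True)
def pick(p,phi,zg=None):
    """grasp at TCP height zg, or find the bench by touch when None"""
    manip.goto([p[0],p[1],.10],Rp(phi)); manip.set_gripper(.068)
    if zg is None:
        manip.servo_line([p[0],p[1],.025],.12)
        print('touch',manip.servo_line([p[0],p[1],-.012],.02,contact_N=4)); st('bench')
        zg=current_position()[2]+.003
    manip.servo_line([p[0],p[1],zg],.1); manip.set_gripper(.03); st('grip')
    manip.servo_line([p[0],p[1],zg+.12],.15); st('lift')
    return zg
def place(zg,dz,b=B,phi=BPHI):
    """dz: rise of the piece's underside from the bench to its seat"""
    z=zg+dz
    manip.goto([b[0],b[1],max(zg+.095,z+.03)],Rp(phi)); st('above')
    hit=manip.servo_line([b[0],b[1],z+.008],.08,contact_N=8); st('near hit=%s'%hit)
    if hit: return False
    hit=manip.servo_line([b[0],b[1],z-.003],.02,contact_N=5); st('down hit=%s'%hit)
    return True
def release(up=.12):
    manip.set_gripper(.070); p=current_position(); manip.servo_line([p[0],p[1],p[2]+up],.15); st('free')
E
python3 - <<'E'
from h import *
zg=pick((.4500,.0939),14.7); print(zg)
E
```

```text
touch True
bench t=10.9 [ 0.45    0.0939 -0.0071] open 0.0680 F [-0.5  0.6  5.6] ff 2.5
grip t=11.4 [ 0.45    0.0939 -0.0036] open 0.0581 F [-1.6  0.   8.4] ff 63.4
lift t=12.4 [0.4491 0.0938 0.115 ] open 0.0582 F [-0.5  0.2 -1.5] ff 64.0
-0.004127743607568054
```

Run:
```python
from h import *
if place(-.0036,.016):
    release()
    f=look(B,.22); cv2.imwrite('pics/p1.png',np.hstack([rectify(f,B,.024),rectify(f,B,.066)])); import pickle; pickle.dump(f,open('p1.pkl','wb'))
```

```text
above t=13.2 [0.6202 0.2081 0.0902] open 0.0582 F [-1.1 -0.3 -0.1] ff 64.0
near hit=False t=14.3 [0.6223 0.209  0.0209] open 0.0577 F [ 0.3 -0.4  0.3] ff 64.0
down hit=True t=14.7 [0.622  0.2088 0.0125] open 0.0576 F [-0.2  0.5  4.6] ff 64.4
free t=15.9 [0.6203 0.2084 0.1304] open 0.0699 F [ 0.4 -0.1 -0.6] ff 0.0
```

View pics/p1.png

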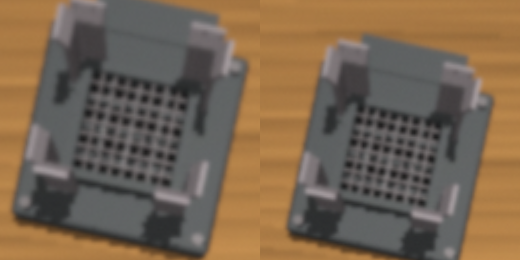

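The mesh is seated between the rails, with its grid centre near (132,128) in the left tile and the height as expected. The pleat is next.

Run:
```python
from h import *
zg=pick((.4404,-.3069),17.7,.003)
if .05<current_opening()<.064 and place(zg,.024):
    release()
    f=look(B,.22); cv2.imwrite('pics/p2.png',np.hstack([rectify(f,B,.040),rectify(f,B,.066)]))
```

```text
grip t=20.0 [ 0.4411 -0.3074  0.0043] open 0.0576 F [-0.1  1.1  5.6] ff 64.5
lift t=20.9 [ 0.4398 -0.3063  0.1221] open 0.0580 F [-0.6 -0.  -0.4] ff 64.0
above t=22.9 [0.622  0.2078 0.0979] open 0.0579 F [ 0.2  0.7 -0.2] ff 64.0
near hit=False t=23.9 [0.6223 0.2089 0.0354] open 0.0579 F [ 0.8 -0.1 -0.6] ff 64.0
down hit=True t=24.3 [0.6221 0.2089 0.0283] open 0.0575 F [-0.5  0.2  4. ] ff 64.5
free t=25.5 [0.6205 0.2085 0.1461] open 0.0699 F [-0.3  0.4 -1.2] ff 0.0
```

View pics/p2.png

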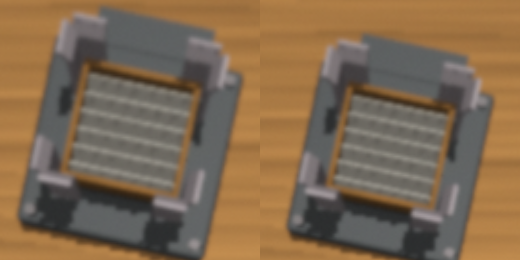

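The pleat is seated: its frame is between the rails, centred near (132,130), and contact came at the nominal height. Carbon next.

Run:
```python
from h import *
zg=pick((.4698,.3162),31.7,.002)
ok=.05<current_opening()<.064 and place(zg,.040)
if ok:
    release()
    f=look(B,.22); cv2.imwrite('pics/p3.png',np.hstack([rectify(f,B,.052),rectify(f,B,.066)]))
```

```text
grip t=28.4 [0.4705 0.3166 0.0035] open 0.0572 F [-1.3 -0.2  6.2] ff 63.0
lift t=29.4 [0.4691 0.3158 0.1211] open 0.0571 F [-0.1  0.1 -0.7] ff 63.9
above t=30.1 [0.6204 0.2091 0.0959] open 0.0575 F [-1.  -0.1 -0.8] ff 63.9
near hit=False t=30.9 [0.622  0.209  0.0502] open 0.0572 F [-0.4 -0.4 -0.3] ff 63.9
down hit=True t=31.3 [0.6222 0.2088 0.0435] open 0.0572 F [ 0.5 -0.   4.3] ff 64.5
free t=32.5 [0.6204 0.2085 0.1612] open 0.0699 F [ 0.6 -0.5  1.3] ff 0.0
```

View pics/p3.png

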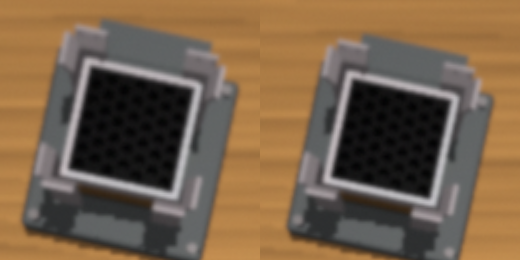

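The carbon filter lies flat, centred near (132,130), again at the nominal height. Last is the black 60 mm fan.

Run:
```python
from h import *
zg=pick((.4560,-.1248),40.8,.010)
ok=.05<current_opening()<.064 and place(zg,.052)
if ok:
    release(.1)
    f=look(B,.22); cv2.imwrite('pics/p4.png',np.hstack([rectify(f,B,.077),rectify(f,B,.066)])); grab('side','s4')
```

```text
grip t=35.9 [ 0.4567 -0.1251  0.0111] open 0.0583 F [-0.9  0.3  6.2] ff 64.7
lift t=36.8 [ 0.4552 -0.1245  0.1292] open 0.0583 F [-1.2 -0.2 -0.3] ff 64.2
above t=38.2 [0.6215 0.2079 0.1044] open 0.0580 F [-0.5  0.  -1.3] ff 64.2
near hit=False t=38.8 [0.6218 0.2086 0.0698] open 0.0586 F [ 0.3 -0.9 -0.1] ff 64.2
down hit=True t=39.2 [0.6222 0.2089 0.0632] open 0.0578 F [0.2 0.3 4.5] ff 64.7
free t=40.3 [0.6204 0.2085 0.1608] open 0.0706 F [ 0.1  0.6 -0.3] ff 0.0
```

View pics/p4.png

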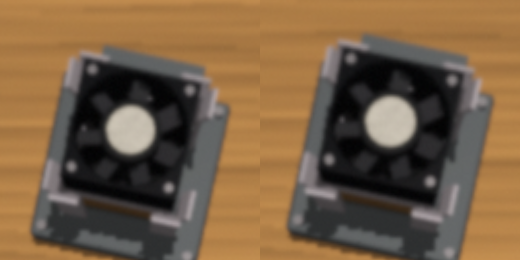

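The fan sits level on the stack with its hub at (131,130), at the nominal height (0.0632 against 0.0631), and the gripper is clear.

```bash
python3 -c "
from bench import *
manip.pause(.5); print(job.close_job())"
```

```text
the job is handed in; nothing more can be done
None
```

The mesh, pleated filter, carbon filter and 60 mm fan are stacked in that order between the rails, each touching down at its expected height. I handed the job in at about 41 s; no verdict came back, and I ran no separate check that the bystanders had not moved.

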